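# Eject a projector lens with a two-stage trigger extractor

## Task

Squeeze the trigger of the bench lens extractor all the way, past its light first stage and through the stiff second stage, so that the pusher lifts the lens out of its cell, then let the trigger go. Take the raised lens by its metal ring, carry it to the parts tray and lower it (do not drop it) flat onto the rubber liner, glass dome up, and let go of it. Leave the brush, cap, jerrycan and lamp unit where they are.

Things in the scene. Friction and masses are not known exactly. Their poses are not given: they have to be found in the camera images.
- extractor: Bench lens extractor, fixed: grey base plate 110 (x) x 240 (y) x 15 mm. Origin: centre of its underside, on the bench; z up; turned about the vertical. In its frame: at y = -70 mm a black upright hand grip with a steel trigger lever on its +x side; at y = +70 mm, x = 0 the round nest with the lens cell, rim at z = 61 mm; between them a low linkage cover, up to z = 35 mm.
- grip (a point): Centre of the fixed upright hand grip's cross-section, at a good squeezing height 85 mm above the bench, at (-20, -70, 85) mm in the extractor's frame. The grip is a rigid rubber-covered bar 16 mm thick (x) and 26 mm wide (y), from the base plate up to z = 105 mm. Axes as the extractor's.
- trigger (a point): Outer (+x) face of the steel trigger lever, 62 mm above its pivot; at rest at (21, -70, 85) mm in the extractor's frame. Lever 10 thick, 24 wide, 105 mm high, pivot (3, -70, 25) mm, axis y; at rest it leans 0.215 rad from the grip. At 85 mm height grip + lever measure 49 mm over their outer faces at rest (53 at the top bead), 36 fully squeezed (lever upright). It moves to the extractor's -x.
- first_stage (a joint): First stage of the trigger, rad: 0 at rest, 0.085 at the pressure point (5 mm of travel at squeezing height). Light return spring, 2 to 6 N at squeezing height; it springs back when let go.
- second_stage (a joint): Second stage of the trigger, rad: 0 as found, 0.13 fully squeezed at the stop (8 mm more travel). Starts only once the first stage is used up; needs 12 to 16 N at squeezing height; raises pusher and lens 16 mm in all, in proportion. No return spring: a friction brake keeps them up when the trigger is let go; a downward push over about 6 N on the lens would sink it again.
- cell_rim (a point): Centre of the mouth of the fixed black lens cell, 61 mm above the bench: a tube 58 mm outside and 49 mm inside diameter, 19 mm deep, whose floor (z = 42 mm) has the hole through which the pusher comes up.
- lens: The lens: a glass lens in a plain aluminium ring, 44 mm diameter, 18 mm high, with a 3 mm glass dome on top, 42 to 85 g. Origin: centre of its underside; z axis out of the dome. At the start it sits in the cell with the ring's top 1 mm below the rim, so that it cannot be gripped; with the pusher fully up the ring stands 15 mm above the rim (its underside at 58 mm).
- tray_floor (a point): Centre of the rubber liner's top face in the open steel parts tray, 8 mm above the bench. The tray is fixed, 150 (x) x 170 (y) mm outside, 142 x 162 mm inside, walls 22 mm high above the bench; axes along the tray's sides.
- brush: Bystander: dusting brush lying on the bench, about 200 mm long.
- cap: Bystander: black round cap, 60 mm diameter, 12 mm high.
- jerrycan: Bystander: white plastic jerrycan, 85 x 120 mm, 180 mm tall.
- lamp_unit: Bystander: projector lamp unit, 90 x 70 mm black frame with a reflector, 70 mm high.
Things that resemble listed ones, but are neither listed nor needed, are in the scene too. Leave any green or red look-alike of the lens alone.

How it is judged:
By the outcome, as a careful person would: the job done as asked, in the order asked, and still so for the second after the job is handed in, with the robot touching nothing.
It also fails if it takes over 58 s, if anything falls off the work surface, if the arm or the gripper's body presses on something with over 40 N, if the wrist force passes 120 N, or if a joint passes its speed limit or range.

## Robot

A 7-joint arm with a two-finger parallel gripper is mounted at the origin on the work surface. World frame = base frame: x ahead of the robot, y to its left, z up, the work surface at z = 0. Lengths are in m, angles in rad, forces in N, time in s.
With the tool pointing down it reaches from about 0.375 to 0.925 m from the base axis. Payload 3.1 kg.
Tool frame: the origin (TCP) lies at the very end of the fingers, on their centre line; the grasp point (between the pads) lies 19 mm behind it (arm.grip_depth is the distance from the TCP to the grasp point, in m); x points along the fingers, z is the direction in which the jaws open and shut, and the axes are right-handed (so a half turn about x gives the same grasp; the last joint's range is limited). The gripper opens to 85 mm and grips with 20 to 120 N. Pads are 22 mm wide; open, the fingers measure 114 mm over their backs; the gripper's body (76 mm by 85 mm) begins 54 mm behind the grasp point. The pads swing forward as they close: fully open they stand 13 mm farther back than shut.
Start: joints at [1.104, 0.383, 0.044, 1.598, -0.018, 1.161, -0.05], TCP at [0.234, -0.606, 0.231] pointing down, gripper open.
Joint ranges: [-2.61, 2.61], [-0.41, 2.15], [-1.48, 1.57], [0, 2.5], [-1.57, 4.71], [0.05, 1.97], [-2.85, 2.85]. Speed limits (rad/s): [2.79, 2.79, 3.14, 3.14, 3.14, 3.14, 3.14].

## Interface

Orientations are given as a rotation vector (axis times angle).
In Python, from cell import arm gives the robot as it stands.
- The arm moves only by the tool play_rows, never from a script. Its argument "steps" is a list of rows, each a list of 7 numbers: the finger opening in cm, from 0 to 8.54, then the shift along the world's x, y, z in cm, then the turn, a rotation vector about the world's x, y, z in degrees. A call has 1 to 5 rows; each row shifts and turns the commanded pose from where the row before left it; what a row does not reach is not made up. A row lasts 1/8 s, in which the tool goes at most 62.5 mm and 10.7 degrees, less where a joint would pass 70% of its speed; a pose out of reach is approached as far as the arm can. A call is refused whole if a number of a shift passes 6.25 or a number of a turn 10.7, either way. A call with a gripper value outside its range is refused whole. The fingers move at their own pace and stop on an object; the grip force is fixed at half the most. Time passes only in rows, so rows that do not move let the fingers close. It gives the time, the measured TCP pose, the force and the opening at its end, in the units of the state.
- arm.read_state(): the state, without advancing time (a new reading comes with each control period).
- arm.snapshot(name): name is "scene" or "top" or "wrist"; returns a dict with "pixels" (480x640x3 uint8, red, green, blue), "z_map" (480x640 float32, m along the optical axis (not along the pixel's ray), 0 where there is no reading), "intrinsics" (3x3 intrinsics, pixels), "position" and "rotation" of the camera in the world; the wrist camera has in their place "mount" (4x4, takes a point from camera to tool coordinates, whose origin is the TCP and whose axes are the tool frame's). Camera axes: x right, y down, z forward; pixel columns grow to the right and rows downward; lengths in m; the calibration is good to about 2 mm. The wrist camera is an equidistant fisheye: a pixel r from the principal point sees the ray r / f radians off the axis. A picture is of the moment at which its call begins: read the wrist's pose just before it.
- arm.sign_off(): hands the job in, once; it reports no verdict.
The state is a dict: "clock": time; "joint_positions": joint angles; "qd": joint speeds; "joint_efforts": joint torques, N m; "ee_pos": TCP position; "tool_rot": TCP orientation; "ft_force": force on the tool from outside, world axes, zero at the start; "wrist_torque": the same for the moment, N m; "width": finger opening in m.
Only numpy, scipy, OpenCV 4.12 (cv2) and the standard library are available. Lean on these libraries where they do the work, as an engineer would, in place of code of your own. Each camera call takes 0.05 s, during which the arm holds its last target. There are 200 camera calls.

## Working session

There is one attempt and no reset: what is moved stays moved. The work goes in short steps, Python scripts to look and compute and a tool call to move; the robot and the scene stay as the last step left them, time stands still between calls to the robot, and variables do not carry over. Pictures are saved under pics/ and viewed, on a budget of 10 in all, crops included, one or two more only if the job needs it, and the job is handed in when it is done.

Besides the shell and the picture viewer there is one more tool, called after "Request:" in YAML: its name, and indented under it one key for each argument. play_rows: Moves the arm, as the interface text tells. Its arguments: {"type":"object","properties":{"steps":{"type":"array","items":{"type":"array","items":{"type":"number"}}}},"required":["steps"]}

```bash
mkdir -p pics
cat > h.py <<'E'
import numpy as np, cv2
from cell import arm
from scipy.spatial.transform import Rotation as R
def snap(n):
    s=arm.snapshot(n); np.savez('%s.npz'%n,**s); return s
def cloud(s):
    K=np.array(s['intrinsics']);z=s['z_map'];v,u=np.mgrid[:480,:640]
    p=np.stack([(u-K[0,2])/K[0,0]*z,(v-K[1,2])/K[1,1]*z,z],-1)
    w=p@np.array(s['rotation']).T+np.array(s['position']); w[z==0]=np.nan
    return w
E
python3 - <<'E'
from h import *
st=arm.read_state();print({k:np.round(v,3) for k,v in st.items()}); print(arm.grip_depth)
ims=[]
for n in('scene','top'):
    s=snap(n);print(n,np.round(s['intrinsics'],1).tolist(),np.round(s['position'],3),np.shape(s['rotation']))
    cv2.imwrite(f'pics/{n}0.png',s['pixels'][:,:,::-1])
E
```

```text
{'clock': np.float64(0.0), 'joint_positions': array([ 1.104,  0.384,  0.044,  1.6  , -0.018,  1.161, -0.05 ]), 'qd': array([-0.001,  0.002,  0.   , -0.   , -0.001,  0.002,  0.   ]), 'joint_efforts': array([-0.0000e+00, -4.3346e+01,  1.0250e+00, -2.4951e+01,  1.1000e-02,
        1.1000e-02, -0.0000e+00]), 'ee_pos': array([ 0.234, -0.605,  0.23 ]), 'tool_rot': array([ 0.935,  1.364, -0.932]), 'ft_force': array([ 1.248, -0.749, -0.535]), 'wrist_torque': array([ 0.  , -0.02,  0.03]), 'width': np.float64(0.085)}
0.0187
scene [[500.4, 0.0, 317.3], [0.0, 500.4, 236.6], [0.0, 0.0, 1.0]] [ 1.162 -0.64   0.855] (3,)
top [[434.7, 0.0, 319.8], [0.0, 434.7, 242.7], [0.0, 0.0, 1.0]] [ 0.518 -0.006  1.105] (3,)
```

View pics/scene0.png

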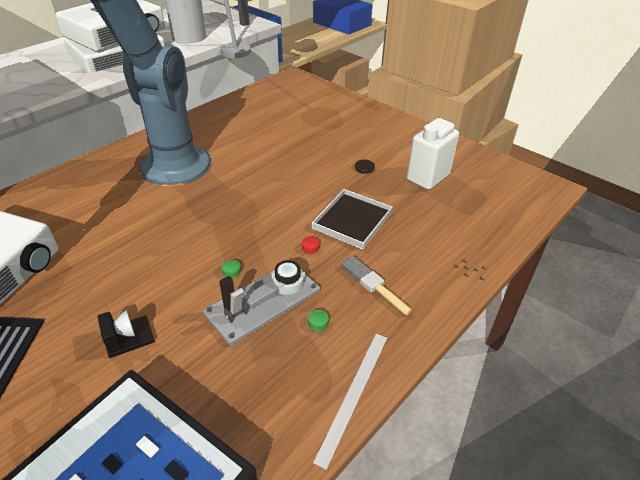

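View pics/top0.png

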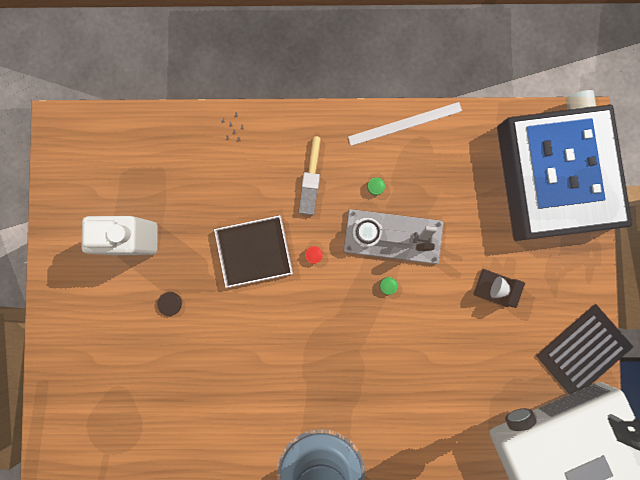

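Candidates for the lens: the one in the silver/black nest on the extractor, top (367,232) / scene (288,272). The look-alikes are green at top (376,186) and (389,286), and red at (314,255). I choose the nest one. The grip and lever are at top (427,243), with the lever on the upper (+x) side, and the tray is at (253,251).

```bash
sed -i "s/np.array(s\['rotation'\]).T/R.from_rotvec(s['rotation']).as_matrix().T/" h.py
python3 - <<'E'
from h import *
t=dict(np.load('top.npz'));sc=dict(np.load('scene.npz'))
wt=cloud(t);ws=cloud(sc)
print('table',np.nanmedian(wt[300:340,250:300,2]))
def rep(n,m,w): 
    p=w[m];c=np.cov(p[:,:2].T);r=cv2.minAreaRect((p[:,:2]*1000).astype(np.float32));print(n,len(p),p.mean(0).round(4),p.min(0).round(4),p.max(0).round(4),np.round(r[0],1),np.round(r[1],1),round(r[2],2))
v,u=np.mgrid[:480,:640]
for nm,w,box in(('top',wt,(338,452,200,275)),('scene',ws,(195,330,245,350))):
    b=(u>box[0])&(u<box[1])&(v>box[2])&(v<box[3])
    z=w[...,2]
    rep(nm+' base',b&(abs(z-.015)<.004),w)
    rep(nm+' >50',b&(z>.052)&(z<.07),w)
    rep(nm+' tall',b&(z>.09),w)
    rep(nm+' rim',b&(abs(z-.061)<.004)&(w[...,1]>-.16),w)
b=(u>205)&(u<300)&(v>208)&(v<295);z=wt[...,2]
rep('tray wall',b&(abs(z-.022)<.004),wt);rep('floor',b&(abs(z-.008)<.003),wt)
b=(u>300)&(u<400)&(v>185)&(v<255);z=ws[...,2];rep('s wall',b&(abs(z-.022)<.004),ws)
A=cv2.resize(t['pixels'][195:280,335:455],None,fx=5,fy=5,interpolation=2)
B=cv2.resize(sc['pixels'][245:350,195:330],None,fx=5,fy=5,interpolation=2)
B=B[:,:]
cv2.imwrite('pics/c.png',cv2.resize(np.vstack([cv2.resize(A,(675,478)),B]),(420,600))[:,:,::-1])
E
```

```text
table 0.00019128689383318687
top base 2538 [ 0.588  -0.1886  0.0152] [ 0.5217 -0.3074  0.011 ] [ 0.6587 -0.0599  0.019 ] [ 590.2 -183.4] [240.5 110.1] 82.45
top >50 443 [ 0.5972 -0.1253  0.0612] [ 0.5526 -0.2638  0.052 ] [ 0.6258 -0.0865  0.0675] [ 586.1 -173. ] [178.1  56. ] 77.69
top tall 153 [ 0.5787 -0.2507  0.103 ] [ 0.5535 -0.2665  0.0901] [ 0.6076 -0.2368  0.1109] [ 580.  -251.7] [25.9 54. ] 83.6
top rim 363 [ 0.5993 -0.1139  0.0614] [ 0.5725 -0.1422  0.0571] [ 0.6258 -0.0866  0.065 ] [ 599.1 -114.4] [55.6 53.4] 89.66
scene base 2731 [ 0.6009 -0.2042  0.0152] [ 0.4436 -0.3113  0.011 ] [0.7396 0.0213 0.019 ] [ 578.3 -161.9] [284.8 251.4] 55.35
scene >50 552 [ 0.5963 -0.1443  0.0602] [ 0.5544 -0.2681  0.052 ] [ 0.6268 -0.0863  0.0698] [ 592.1 -177.6] [182.5  57.8] 84.26
scene tall 210 [ 0.5784 -0.256   0.1011] [ 0.5513 -0.2708  0.0901] [ 0.6077 -0.2403  0.108 ] [ 579.  -255.7] [26.3 55.2] 83.13
scene rim 379 [ 0.5992 -0.1173  0.0609] [ 0.5695 -0.145   0.057 ] [ 0.626  -0.0863  0.065 ] [ 598.  -115.7] [55.9 59. ] 8.52
tray wall 412 [0.5536 0.1714 0.0221] [0.4638 0.0724 0.018 ] [0.6429 0.2656 0.026 ] [553.6 169.5] [150.  170.9] 11.52
floor 3068 [0.5531 0.1703 0.0082] [0.4478 0.0534 0.005 ] [0.6611 0.2903 0.011 ] [554.2 172.1] [237.3 212.8] 89.71
s wall 528 [0.5522 0.1245 0.0209] [ 0.4628 -0.0057  0.0181] [0.6417 0.2657 0.0258] [560.6 128.3] [152.1 257.3] 12.01
```

View pics/c.png

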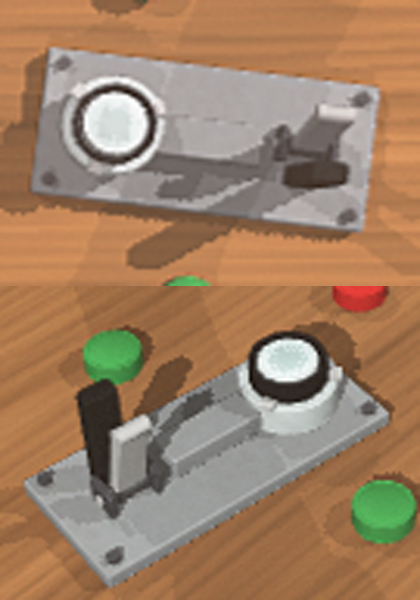

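The crop confirms the choice: the lens in the black cell on the extractor, with the grip black and the lever grey on its +x side. The plate measures 240x110 mm, the rim is at 61 mm and the tray is 150x171 mm, all as specified. Next I compute the pre-squeeze move.

Run:
```python
from h import *
st=arm.read_state();M=R.from_rotvec(st['tool_rot']).as_matrix();print(M.round(3))
a=np.radians(-7.5);ex=np.array([np.cos(a),np.sin(a),0]);ey=np.array([-np.sin(a),np.cos(a),0])
for s in(1,-1):
    T=np.column_stack([[0,0,-1],np.cross(s*ex,[0,0,-1]),s*ex]);print(s,np.degrees((R.from_matrix(T)*R.from_matrix(M).inv()).as_rotvec()).round(2))
c=np.array([.5902,-.1834,0])
p=c-.010*ex-.070*ey;print('squeeze xy',p.round(4),'delta cm',((p-st['ee_pos'])*100).round(2)); print('nest',c+.07*ey)
```

```text
[[-0.001  0.933  0.361]
 [ 0.002  0.361 -0.933]
 [-1.    -0.    -0.002]]
1 [-0.08 -0.12 61.37]
-1 [-1.4000e-01  1.0000e-01 -1.1863e+02]
squeeze xy [ 0.5711 -0.2515  0.    ] delta cm [ 33.71  35.4  -23.  ]
nest [ 0.59933683 -0.11399886  0.        ]
```

Request:
play_rows:
  steps:
    - [8.5,3.4,3.6,0,0,0,6.1]
    - [8.5,3.4,3.6,0,0,0,6.1]
    - [8.5,3.4,3.6,0,0,0,6.1]
    - [8.5,3.4,3.6,0,0,0,6.1]
    - [8.5,3.4,3.6,0,0,0,6.1]

```text
clock: 0.72
ee_pos: [0.4049, -0.4247, 0.2307]
tool_rot: [0.522, 1.508, -0.521]
ft_force: [-0.3, -0.4, 0.3]
width: 0.0846
```

Request:
play_rows:
  steps:
    - [8.5,3.4,3.5,0,0,0,6.1]
    - [8.5,3.4,3.5,0,0,0,6.1]
    - [8.5,3.4,3.5,0,0,0,6.1]
    - [8.5,3.3,3.5,0,0,0,6.1]
    - [8.5,3.2,3.4,0,0,0,6.4]

```text
clock: 1.35
ee_pos: [0.5719, -0.2509, 0.2307]
tool_rot: [0.101, 1.569, -0.101]
ft_force: [0.7, -0.5, -0.5]
width: 0.0851
```

Request:
play_rows:
  steps:
    - [8.5,0,0,0,0,0,0]
    - [8.5,0,0,0,0,0,0]

```text
clock: 1.6
ee_pos: [0.5706, -0.2528, 0.2306]
tool_rot: [0.104, 1.57, -0.104]
ft_force: [0.2, -0.5, -0.3]
width: 0.0853
```

Request:
play_rows:
  steps:
    - [8.5,0,0.1,-4.5,0,0,0]
    - [8.5,0,0,-4.0,0,0,0]
    - [8.5,0,0,-3.0,0,0,0]
    - [8.5,0,0,-2.5,0,0,0]
    - [8.5,0,0,-2.5,0,0,0]

```text
clock: 2.22
ee_pos: [0.5693, -0.2543, 0.065]
tool_rot: [0.106, 1.57, -0.109]
ft_force: [0.4, -0.8, -0.0]
width: 0.0852
```

Run:
```python
from h import *
st=arm.read_state();print(st['ee_pos'].round(4) if 1 else 0,np.round(st['ft_force'],1))
s=snap('scene');cv2.imwrite('pics/s2.png',cv2.resize(s['pixels'][180:370,170:350],None,fx=3,fy=3,interpolation=2)[:,:,::-1])
```

```text
[ 0.5693 -0.2543  0.065 ] [ 0.4 -0.8 -0. ]
```

View pics/s2.png

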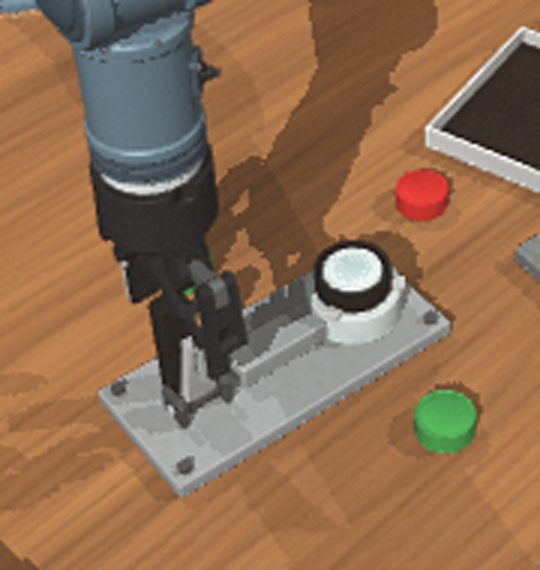

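The fingers straddle the grip and lever (crop ~(205,350)), with no contact. I'll correct the 2 mm offset and then squeeze.

Request:
play_rows:
  steps:
    - [8.5,0.2,0.25,0,0,0,0]
    - [6.0,0,0,0,0,0,0]
    - [4.6,0,0,0,0,0,0]
    - [4.2,0,0,0,0,0,0]
    - [4.0,0,0,0,0,0,0]

```text
clock: 2.9
ee_pos: [0.5727, -0.2493, 0.0703]
tool_rot: [0.103, 1.571, -0.105]
ft_force: [-7.8, 1.1, 16.3]
width: 0.0399
```

Request:
play_rows:
  steps:
    - [3.8,0,0,0,0,0,0]
    - [3.7,0,0,0,0,0,0]
    - [3.6,0,0,0,0,0,0]
    - [3.6,0,0,0,0,0,0]

```text
clock: 3.4
ee_pos: [0.5707, -0.249, 0.0707]
tool_rot: [0.104, 1.575, -0.105]
ft_force: [-11.7, 3.5, 21.5]
width: 0.0367
```

Request:
play_rows:
  steps:
    - [3.3,0,0,0.3,0,0,0]
    - [3.0,0,0,0,0,0,0]
    - [3.0,0,0,0,0,0,0]
    - [3.0,0,0,0,0,0,0]

```text
clock: 3.9
ee_pos: [0.5691, -0.2488, 0.0712]
tool_rot: [0.104, 1.578, -0.105]
ft_force: [-11.3, 3.3, 12.8]
width: 0.0329
```

Run:
```python
from h import *
st=arm.read_state();print(st['width'],np.round(st['ft_force'],1))
for n in('top','scene'):
    w=cloud(snap(n)); 
    m=np.hypot(w[...,0]-.5993,w[...,1]+.114)<.018
    print(n,m.sum(),np.nanpercentile(w[m][:,2],[5,25,50,75,95]).round(4))
```

```text
0.032886683564525676 [-11.3   3.3  12.8]
top 182 [0.0766 0.0785 0.0797 0.0811 0.0828]
scene 173 [0.0481 0.0779 0.0793 0.0807 0.0821]
```

The lens dome now stands at 79 mm (58+18+3, so fully up) and the fingers stalled against the stop. I'll release.

Request:
play_rows:
  steps:
    - [3.0,0,0,0,0,0,0]
    - [5.0,0,0,0,0,0,0]
    - [8.5,0,0,0,0,0,0]
    - [8.5,0,0,0,0,0,0]
    - [8.5,0,0,0,0,0,0]

```text
clock: 4.62
ee_pos: [0.5733, -0.2487, 0.0691]
tool_rot: [0.104, 1.569, -0.103]
ft_force: [0.4, -0.5, -0.8]
width: 0.0848
```

Request:
play_rows:
  steps:
    - [8.5,0,0,3.0,0,0,0]
    - [8.5,0,0,4.0,0,0,0]
    - [8.5,0,0,4.0,0,0,0]
    - [8.5,1.4,4.5,0,0,0,0]
    - [8.5,1.4,4.5,0,0,0,0]

```text
clock: 5.25
ee_pos: [0.602, -0.159, 0.1803]
tool_rot: [0.105, 1.566, -0.106]
ft_force: [-0.6, 0.6, 0.2]
width: 0.0855
```

Request:
play_rows:
  steps:
    - [8.5,0,4.5,0,0,0,0]
    - [8.5,0,0,0,0,0,0]
    - [8.5,0,0,0,0,0,0]

```text
clock: 5.62
ee_pos: [0.6012, -0.1143, 0.1791]
tool_rot: [0.103, 1.569, -0.104]
ft_force: [-0.5, -0.4, -0.4]
width: 0.0848
```

Run:
```python
from h import *
st=arm.read_state();print(st['ee_pos'].round(4),st['width'],np.round(st['ft_force'],1))
M=R.from_rotvec(st['tool_rot']).as_matrix();print(M.round(3))
s=snap('wrist');K=np.array(s['intrinsics']);print(K.tolist(),np.round(s['mount'],4).tolist())
z=s['z_map'];v,u=np.mgrid[:480,:640];dx=(u-K[0,2])/K[0,0];dy=(v-K[1,2])/K[1,1];th=np.hypot(dx,dy)+1e-9
ray=np.stack([np.sin(th)*dx/th,np.sin(th)*dy/th,np.cos(th)],-1);p=ray/np.cos(th)[...,None]*z[...,None]
m=np.array(s['mount']);pw=(p@m[:3,:3].T+m[:3,3])@M.T+st['ee_pos']
zz=pw[...,2];ok=(z>0)&(np.hypot(pw[...,0]-.5993,pw[...,1]+.114)<.04)
for lo,hi in((.072,.0775),(.0775,.085),(.057,.064)):
    b=ok&(zz>lo)&(zz<hi)
    if b.sum()>5:
        q=pw[b];c,r=cv2.minEnclosingCircle((q[:,:2]*1000).astype(np.float32));print(lo,b.sum(),q.mean(0).round(4),np.round(c,1),round(r,1))
cv2.imwrite('pics/w.png',s['pixels'][:,:,::-1])
for n in('top','scene'):
    w=cloud(snap(n));q=w[(np.hypot(w[...,0]-.5993,w[...,1]+.114)<.035)&(w[...,2]>.072)&(w[...,2]<.09)]
    c,r=cv2.minEnclosingCircle((q[:,:2]*1000).astype(np.float32));print(n,len(q),q.mean(0).round(4),np.round(c,1),round(r,1))
```

```text
[ 0.6012 -0.1143  0.1791] 0.08483811455528868 [-0.5 -0.4 -0.4]
[[-0.     0.131  0.991]
 [-0.001  0.991 -0.131]
 [-1.    -0.001 -0.   ]]
[[371.64829954431775, 0.0, 317.25084620371], [0.0, 371.64829954431775, 238.93871687154936], [0.0, 0.0, 1.0]] [[0.0009, -0.2709, 0.9626, -0.1412], [0.0007, -0.9626, -0.2709, 0.0691], [1.0, 0.001, -0.0007, 0.0], [0.0, 0.0, 0.0, 1.0]]
0.072 1847 [ 0.5982 -0.1135  0.0761] [ 598.  -115.3] 22.2
0.0775 1174 [ 0.5978 -0.1146  0.0783] [ 597.5 -114.6] 17.6
0.057 1177 [ 0.599  -0.1082  0.0594] [ 597.7 -115.2] 29.1
top 76 [ 0.5943 -0.1009  0.0782] [ 595.5 -103.3] 17.6
scene 252 [ 0.5998 -0.1182  0.0781] [ 598.7 -115.7] 23.7
```

View pics/w.png

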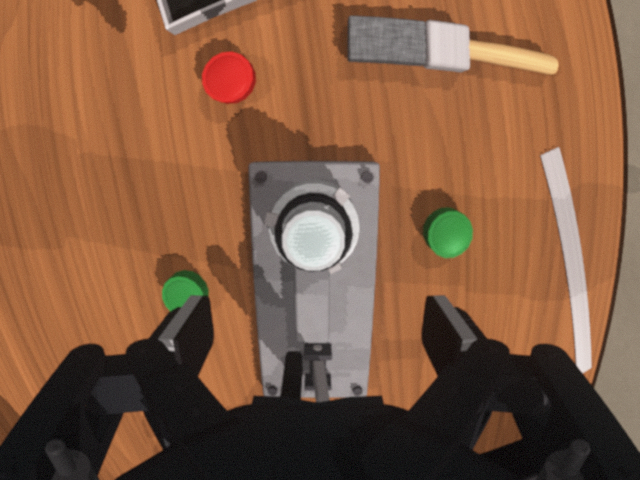

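The lens stands proud in the cell (wrist pixel (313,238)) with its ring radius measuring 22.2 mm, centred at about (0.598,-0.115). The trigger is released. I'll descend with an intermediate opening.

Request:
play_rows:
  steps:
    - [8.5,-0.25,-0.05,-3.5,0,0,0]
    - [8.5,0,0,-3.0,0,0,0]
    - [7.0,0,0,-2.5,0,0,0]
    - [5.6,0,0,-1.0,0,0,0]
    - [5.6,0,0,0,0,0,0]

```text
clock: 6.4
ee_pos: [0.5984, -0.1152, 0.0787]
tool_rot: [0.105, 1.57, -0.105]
ft_force: [-0.2, -0.9, 0.8]
width: 0.0561
```

Request:
play_rows:
  steps:
    - [5.6,0,0,-0.6,0,0,0]
    - [5.6,0,0,-0.5,0,0,0]
    - [5.3,0,0,0,0,0,0]
    - [5.3,0,0,0,0,0,0]

```text
clock: 6.9
ee_pos: [0.5991, -0.1143, 0.0686]
tool_rot: [0.104, 1.568, -0.104]
ft_force: [-0.2, -0.0, -0.3]
width: 0.053
```

Run:
```python
from h import *
st=arm.read_state();print(st['ee_pos'].round(4),st['width'],np.round(st['ft_force'],1))
s=snap('scene');cv2.imwrite('pics/s3.png',cv2.resize(s['pixels'][190:330,220:360],None,fx=4,fy=4,interpolation=2)[:,:,::-1])
```

```text
[ 0.5991 -0.1143  0.0686] 0.05300012875130085 [-0.2 -0.  -0.3]
```

View pics/s3.png

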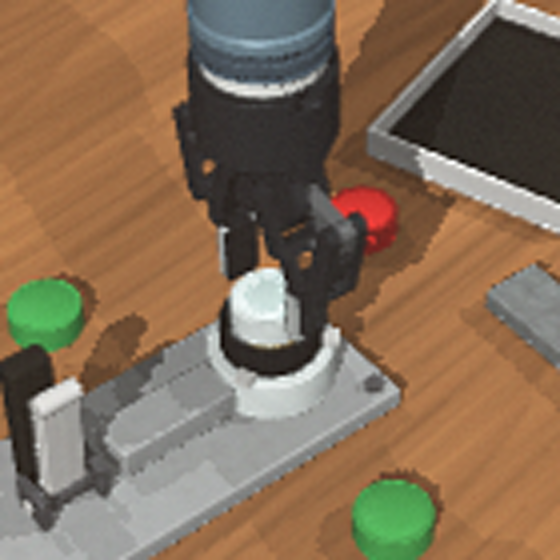

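Request:
play_rows:
  steps:
    - [5.3,-0.05,0,-0.2,0,0,0]
    - [5.2,0,0,-0.2,0,0,0]
    - [5.2,0,0,0,0,0,0]

```text
clock: 7.32
ee_pos: [0.5981, -0.1142, 0.064]
tool_rot: [0.104, 1.569, -0.104]
ft_force: [-0.2, 0.6, -0.3]
width: 0.052
```

Request:
play_rows:
  steps:
    - [4.8,0,0,0,0,0,0]
    - [4.5,0,0,0,0,0,0]
    - [4.3,0,0,0,0,0,0]
    - [4.0,0,0,0,0,0,0]

```text
clock: 7.82
ee_pos: [0.5984, -0.1143, 0.0644]
tool_rot: [0.104, 1.568, -0.104]
ft_force: [-0.3, -0.0, 0.6]
width: 0.0417
```

Request:
play_rows:
  steps:
    - [3.5,0,0,0,0,0,0]
    - [3.0,0,0,0,0,0,0]
    - [3.0,0,0,0,0,0,0]

```text
clock: 8.2
ee_pos: [0.5984, -0.1143, 0.0644]
tool_rot: [0.104, 1.568, -0.104]
ft_force: [-0.6, 0.4, 2.5]
width: 0.0415
```

Run:
```python
from h import *
st=arm.read_state();print(st['ee_pos'].round(4),st['width'],np.round(st['ft_force'],1))
s=snap('scene');cv2.imwrite('pics/s4.png',cv2.resize(s['pixels'][190:330,220:360],None,fx=4,fy=4,interpolation=2)[:,:,::-1])
```

```text
[ 0.5984 -0.1143  0.0644] 0.041481063423484635 [-0.6  0.4  2.5]
```

View pics/s4.png

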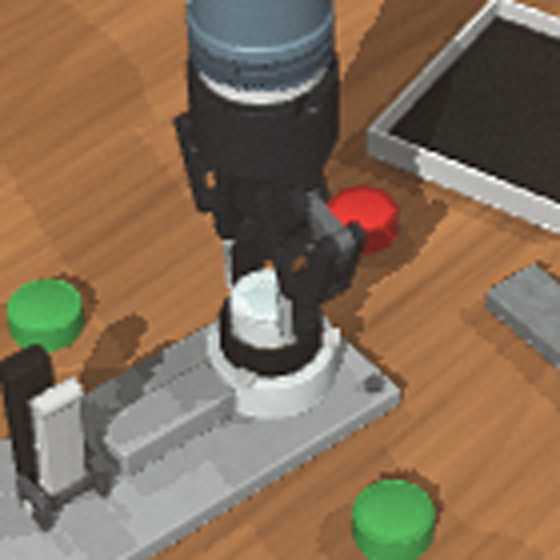

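The fingers are stalled on the ring (pad at (290,320)) at a width of 41.5 mm; the squeeze reading was also about 3 mm low. I'll lift slowly.

Request:
play_rows:
  steps:
    - [3.0,0,0,0.5,0,0,0]
    - [3.0,0,0,1.0,0,0,0]
    - [3.0,0,0,2.0,0,0,0]
    - [3.0,0,0,2.5,0,0,0]
    - [3.0,0,0,2.5,0,0,0]

```text
clock: 8.88
ee_pos: [0.5988, -0.1143, 0.1516]
tool_rot: [0.103, 1.567, -0.104]
ft_force: [-0.2, 0.1, -0.8]
width: 0.0409
```

Run:
```python
from h import *
st=arm.read_state();print(st['ee_pos'].round(4),st['width'],np.round(st['ft_force'],1))
s=snap('scene');cv2.imwrite('pics/s5.png',cv2.resize(s['pixels'][170:310,220:360],None,fx=4,fy=4,interpolation=2)[:,:,::-1])
```

```text
[ 0.5988 -0.1143  0.1516] 0.04087245481612049 [-0.2  0.1 -0.8]
```

View pics/s5.png

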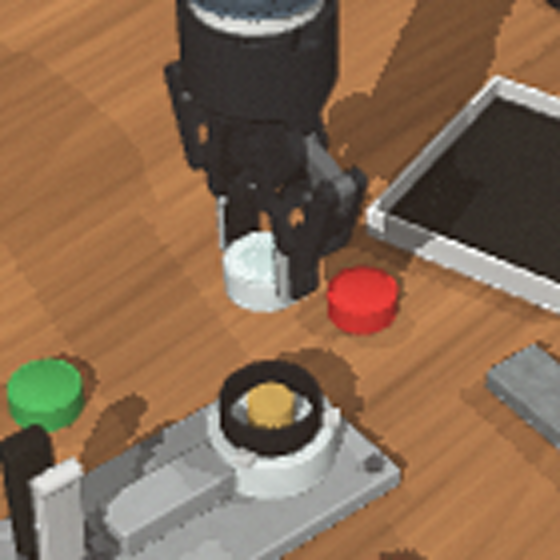

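The lens is held level and the cell is empty, with the brass pusher visible at (270,405). Carrying it to the tray.

Request:
play_rows:
  steps:
    - [3.0,-0.4,2.4,0,0,0,0]
    - [3.0,-0.7,4.5,0,0,0,0]
    - [3.0,-0.7,4.5,0,0,0,0]
    - [3.0,-0.7,4.5,0,0,0,0]
    - [3.0,-0.7,4.5,0,0,0,0]

```text
clock: 9.55
ee_pos: [0.5664, 0.0911, 0.1502]
tool_rot: [0.104, 1.567, -0.104]
ft_force: [0.6, -0.3, -0.4]
width: 0.0417
```

Request:
play_rows:
  steps:
    - [3.0,-0.7,4.2,0,0,0,0]
    - [3.0,-0.6,2.6,0,0,0,0]
    - [3.0,0,1.0,0,0,0,0]
    - [3.0,0,0,0,0,0,0]

```text
clock: 10.05
ee_pos: [0.5538, 0.1677, 0.1497]
tool_rot: [0.103, 1.567, -0.103]
ft_force: [0.0, -0.2, -0.3]
width: 0.0413
```

Run:
```python
from h import *
st=arm.read_state();M=R.from_rotvec(st['tool_rot']).as_matrix();print(st['ee_pos'].round(4),st['width'],np.round(st['ft_force'],1))
print(M.round(3))
w=cloud(snap('scene'));p=w[(np.hypot(w[...,0]-st['ee_pos'][0],w[...,1]-st['ee_pos'][1])<.035)&(w[...,2]>.05)&(w[...,2]<.25)]
print(len(p),np.sort(p[:,2])[:40].round(4))
```

```text
[0.5538 0.1677 0.1497] 0.04129304848613121 [ 0.  -0.2 -0.3]
[[ 0.001  0.131  0.991]
 [-0.     0.991 -0.131]
 [-1.    -0.     0.001]]
779 [0.1439 0.1441 0.1446 0.1447 0.1448 0.1449 0.1455 0.1457 0.1463 0.1465
 0.1465 0.1471 0.1473 0.1476 0.1477 0.1477 0.1477 0.1479 0.148  0.1482
 0.1482 0.1482 0.1483 0.1484 0.1486 0.1487 0.1492 0.1495 0.1496 0.1497
 0.1497 0.1502 0.1509 0.151  0.1513 0.1514 0.1515 0.1518 0.1519 0.1521]
```

Lens bottom is 6 mm below the TCP, as expected, so touchdown should come at TCP z≈0.0144.

Request:
play_rows:
  steps:
    - [3.0,0,0.1,-3.0,0,0,0]
    - [3.0,0,0,-4.0,0,0,0]
    - [3.0,0,0,-3.5,0,0,0]
    - [3.0,0,0,-2.0,0,0,0]
    - [3.0,0,0,-0.5,0,0,0]

```text
clock: 10.72
ee_pos: [0.553, 0.1669, 0.018]
tool_rot: [0.104, 1.57, -0.106]
ft_force: [-0.1, 0.3, -0.8]
width: 0.0412
```

Request:
play_rows:
  steps:
    - [3.0,0,0,0,0,0,0]
    - [3.0,0,0,-0.2,0,0,0]
    - [3.0,0,0,0,0,0,0]

```text
clock: 11.1
ee_pos: [0.5541, 0.169, 0.0183]
tool_rot: [0.104, 1.567, -0.103]
ft_force: [-0.1, 0.3, -0.2]
width: 0.0414
```

Request:
play_rows:
  steps:
    - [3.0,0,0,-0.2,0,0,0]
    - [3.0,0,0,0,0,0,0]

```text
clock: 11.35
ee_pos: [0.5533, 0.1687, 0.0153]
tool_rot: [0.104, 1.568, -0.104]
ft_force: [-1.0, -0.0, -0.8]
width: 0.0415
```

Request:
play_rows:
  steps:
    - [3.0,0,0,-0.1,0,0,0]
    - [3.0,0,0,0,0,0,0]

```text
clock: 11.6
ee_pos: [0.5532, 0.1687, 0.0141]
tool_rot: [0.104, 1.569, -0.104]
ft_force: [-0.1, -0.1, -0.9]
width: 0.0411
```

Request:
play_rows:
  steps:
    - [3.0,0,0,-0.1,0,0,0]
    - [3.0,0,0,0,0,0,0]

```text
clock: 11.85
ee_pos: [0.5534, 0.1687, 0.0138]
tool_rot: [0.103, 1.568, -0.104]
ft_force: [-1.2, -0.7, 4.9]
width: 0.0415
```

Contact at z=0.0138 with 5 N. I'll open in small steps and retreat.

Request:
play_rows:
  steps:
    - [4.3,0,0,0,0,0,0]
    - [4.6,0,0,0,0,0,0]
    - [5.2,0,0,0,0,0,0]
    - [5.8,0,0,0,0,0,0]
    - [5.8,0,0,0,0,0,0]

```text
clock: 12.48
ee_pos: [0.5533, 0.1687, 0.0132]
tool_rot: [0.104, 1.568, -0.104]
ft_force: [0.4, 0.4, -0.1]
width: 0.0579
```

Request:
play_rows:
  steps:
    - [5.8,0,0,1.0,0,0,0]
    - [5.8,0,0,3.0,0,0,0]
    - [5.8,0,0,5.0,0,0,0]
    - [5.8,-3,-5,5.0,0,0,0]
    - [5.8,-4,-4,3,0,0,0]

```text
clock: 13.1
ee_pos: [0.4916, 0.0887, 0.1764]
tool_rot: [0.104, 1.563, -0.102]
ft_force: [0.3, -1.4, 0.4]
width: 0.0579
```

Request:
play_rows:
  steps:
    - [5.8,-5,-3,3,0,0,0]
    - [5.8,0,0,0,0,0,0]
    - [5.8,0,0,0,0,0,0]

```text
clock: 13.48
ee_pos: [0.4429, 0.0607, 0.2026]
tool_rot: [0.104, 1.566, -0.103]
ft_force: [-0.8, 0.4, 0.4]
width: 0.0579
```

Run:
```python
from h import *
st=arm.read_state();print(st['ee_pos'].round(4),st['width'],np.round(st['ft_force'],1))
s=snap('scene');w=cloud(s)
q=w[(np.hypot(w[...,0]-.553,w[...,1]-.169)<.045)&(w[...,2]>.0235)&(w[...,2]<.06)]
c,r=cv2.minEnclosingCircle((q[:,:2]*1000).astype(np.float32));print(len(q),np.round(c,1),r,'ztop',np.percentile(q[:,2],[50,90,99]))
A=np.c_[q[:,:2],np.ones(len(q))];print('tilt',np.linalg.lstsq(A,q[:,2],rcond=None)[0])
cv2.imwrite('pics/s6.png',cv2.resize(s['pixels'][120:345,195:465],None,fx=2.9,fy=2.6,interpolation=2)[:,:,::-1])
```

```text
[0.4429 0.0607 0.2026] 0.05792250770586883 [-0.8  0.4  0.4]
145 [553.3 166.9] 23.36041831970215 ztop [0.02732285 0.02983313 0.03215988]
tilt [-0.00170111  0.01949515  0.02523843]
```

View pics/s6.png

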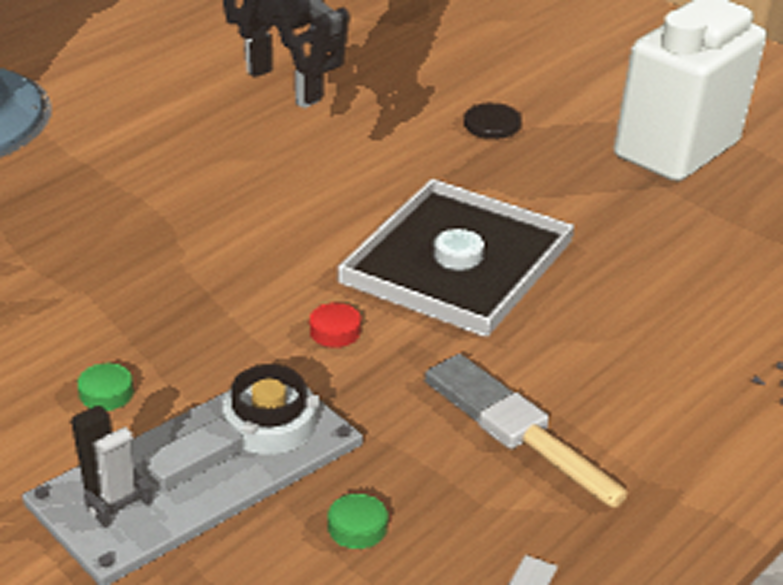

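The lens lies flat, dome up, in the middle of the tray at (459,247). The bystanders look undisturbed and the arm is clear of everything, so I'm handing in.

```bash
python3 -c "
from cell import arm
print(arm.sign_off())"
```

```text
the job is handed in; nothing more can be done
None
```

The job is done and handed in at about 13.5 s on the robot's clock. I squeezed the trigger to its stop and let it go, then took the raised lens by its ring, lowered it onto the tray liner and released it.

- **Squeeze:** with the trigger held in, the lens dome stood at about 79 mm, which is the fully raised height. After release, the lens stayed up.
- **Placing:** I lowered the lens until it touched at about 5 N. It now sits at about (0.553, 0.167), within 3 mm of the tray centre, with a measured tilt of about 1°. Ring and dome tops are at about 27–30 mm, as expected for a lens flat on the liner.
- **Rest of the scene:** in the last picture the brush, cap, jerrycan and the red and green look-alikes look undisturbed. The lamp unit was outside that crop, and the arm only passed well above it at the start.
- **Disagreements:** the finger opening read about 3 mm low on both grips: 33 mm against 36 at the trigger, 41.5 mm against 44 at the lens. During the squeeze the tool was pushed up about 5 mm, with up to about 21 N upward at the wrist.

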